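Load the iris cassette into the spotlight gate and set its sleeve

ROBOT

A 6-joint arm with a two-finger parallel gripper is mounted at the origin on the work surface. World frame = base frame: x ahead of the robot, y to its left, z up, the work surface at z = 0. Lengths are in m, angles in degrees, forces in N, time in s.
With the tool pointing down it reaches from about 0.3 to 0.75 m from the base axis. Payload 8.5 kg.
Tool frame: the origin (TCP) lies midway between the tips of the shut fingers; the grasp point (between the pads) lies 19 mm behind it; z points along the fingers, y is the line along which they close (so a half turn about z gives the same grasp; the last joint's range is limited). The gripper opens to 88 mm and grips with 3 to 60 N. Pads are 18 mm wide; open, the fingers measure 123 mm over their backs; the gripper's body (75 mm by 187 mm) begins 45 mm behind the grasp point.
Start: joints at [53.153, 21.807, 74.336, -0, 83.858, -12.336], TCP at [0.228, 0.5, 0.239] pointing down, gripper open.
Joint ranges: [-178.18, 178.18], [-50.72, 133.34], [12.68, 142.11], [-81.47, 261.47], [9.98, 163.14], [-165.26, 165.26]. Speed limits (degrees/s): [136.94, 136.94, 180, 180, 180, 180].

INTERFACE

Orientations are given as a 3x3 rotation matrix whose columns are the frame's x, y, z axes.
In Python, from workcell import observe, capture, hand_in, outline_of gives the robot as it stands.
- The arm moves only by the tool drive_tool, never from a script. Its argument "series" is a list of rows, each an object of numbers: "x", "y", "z": the shift along the tool's x, y, z in m; "wx", "wy", "wz": the turn, a rotation vector about the tool's x, y, z in rad. In form: [{"x": .., "y": .., "z": .., "wx": .., "wy": .., "wz": ..}, ...]. A call has 1 to 20 rows; each row shifts and turns the commanded pose from where the row before left it, along the tool's axes as they then stand; what a row does not reach is not made up. A row lasts 1/12 s, in which the tool goes at most 41.7 mm and 7.16 degrees, less where a joint would pass 70% of its speed; a pose out of reach is approached as far as the arm can. A call with a gripper value outside its range is refused whole. "jaw" is the opening, from -1 (shut) to 1 (fully open), set as the call begins (left out, the last holds). The fingers move at their own pace and stop on an object; "grip_force" is the grip in N (left out, the last holds). Time passes only in rows, so rows that do not move let the fingers close. It gives the time, the measured TCP pose, the force, the opening and the grip force at its end, in the units of the state.
- observe(): the state, without advancing time (a new reading comes with each control period).
- capture(name): name is "side" or "top"; returns a dict with "image" (420x560x3 uint8, red, green, blue), "K" (3x3 intrinsics, pixels), "k1" (the pictures are not rectified: a ray, as slopes to the right and down, at radius r is drawn at 1 + k1 r^2 times it, then the intrinsics apply), "world_to_cam" (4x4, takes a point from world to camera coordinates). Camera axes: x right, y up, looking along -z (the intrinsics and any distortion apply to the point x, -y, -z); pixel columns grow to the right and rows downward; lengths in m; the calibration is good to about 2 mm. A picture is of the moment at which its call begins. There is no depth.
- hand_in(): hands the job in; it is judged then, once.
Trained networks look in a picture, given as the dict that the camera call returned (one of the last four; its "shot" number tells which), for a name from the list of things; names that differ only in an ending like _2 or _b are one class to them, and where a whole thing is asked for, a point or a joint stands for the part that bears it (a point fixed in the world has none). Each returns a list of dicts, best first, with "score" (0 to 1); they miss things now and then, are a little off and sometimes report something else, mostly with a low value. They report only what shows in the picture. A call takes as long as a camera call. They do not tell look-alikes from the thing itself.
- outline_of(target, picture): "mask" (420x560 bool, what is visible of it) and "at" ([column, row] in pixels, amid what is visible of it).
The state is a dict: "time_s": time; "qpos": joint angles; "joint_vel": joint speeds; "effort": joint torques, N m; "tcp_pos": TCP position; "tool_rot": TCP orientation; "contact_force": force on the tool from outside, world axes, zero at the start; "ft_torque": the same for the moment, N m; "width": finger opening in m; "grasp_force": force on a finger pad.
Only numpy, scipy, OpenCV 4.12 (cv2) and the standard library are available. Lean on these libraries where they do the work, as an engineer would, in place of code of your own. Each camera call takes 0.05 s, during which the arm holds its last target. There are 200 camera calls.

TASK

Slide the keeper clear of the pocket in the sloping gate, then seat the shorter cassette, the one with the round iris, flat and square in the pocket, setting it in rather than dropping it. Then slide the keeper fully back over its edge, and last turn the scale sleeve to 40. Leave the other loose things on the cart where they are.

Things in the scene. Friction and masses are not known exactly. Their poses are not given: they have to be found in the camera images.
- gate: Grey gate bed of a fixed module, 152 x 272 mm, leaning 0.45 rad (26 deg) to the robot. Origin: centre of the pocket's black floor, 78 mm above the cart; x up the slope (away from the robot), y level to the left, z out of the face. Face at z = 10 mm. Keeper left of the pocket (+y), scale sleeve right (-y).
- mouth (a point): Point in the middle of the pocket's mouth, level with the face, at gate (0, 0, 10 mm). The pocket is 115 mm (gate x) by 95 mm (gate y) and 10 mm deep; its upper 5 mm is bevelled outwards, by 5 mm on each side but only 2.5 mm on the lower (robot's) side.
- iris: Iris cassette, loose, flat on the cart left or right of the gate: aluminium plate 110 (x) x 90 (y) x 10 mm with a round ring 43 mm across, 24 mm high, between two parallel rails to grip by (60 mm long in x, outer faces at y = +-27 mm, tops at z = 36 mm). Origin: centre of underside, z up. Fits the pocket either way round, x along gate x, origin on gate origin, plate flush with the face.
- slide: Bystander: the other aluminium cassette, the same width and rails, but 150 mm long and with a square opening and no ring; too long for the pocket. Origin: centre of the underside, x along its length. It lies on the other side from the iris.
- keeper (a joint): Steel keeper sliding along gate y, in m: 0 = fully home, 0.040 = fully open (left). Its tongue, 46 mm wide, lies 12 to 18 mm above the pocket floor with its edge at gate y = 34 mm + value, so at home it covers the last 13.5 mm of the pocket. It stays where left; about 2 N moves it.
- keeper_tab (a point): Centre of the top of the keeper's upright tab, which is 12 mm thick in the gate's y, 30 mm in x and stands 28 mm above the tongue; at gate (0, 70 mm + keeper value, 46 mm).
- sleeve (a joint): Scale sleeve, 56 mm across, turns about gate z, in rad: 0 reads 0, 1.2 reads 40, 1.8 reads 60 (0.3 per 10). White pointer line on one end of its bar: straight up the slope (gate +x) at 30, counterclockwise from above for more. Seven white marks 0, 10 .. 60 on the black disc, 0 farthest right, 60 farthest left; 0, 30 and 60 are longer. Stays where left.
- sleeve_grip (a point): Centre of the top of the sleeve's cross bar (50 mm long under the pointer line, 14 mm thick, 22 mm high), on the turning axis; at gate (0, -98 mm, 52 mm). 0.08 N m turns it.
- bolt: Bystander: bronze c-clamp bolt lying in front of the gate, 130 mm long, 28 mm high. Origin: under its middle.
- fuse: Bystander: white porcelain fuse holder, 90 by 38 by 34 mm, in front of the gate. Origin: centre of the underside.
- filter: Bystander: square blue-tinted glass filter, 100 by 100 by 5 mm, lying flat to the right at the back. Origin: centre of the underside.
- lens: Bystander: upright dark lens tube, 68 mm across, 60 mm high, to the left at the back. Origin: centre of the underside.
- spanner: Bystander: steel spanner 190 mm long lying behind the gate. Origin: underside.
Things that resemble listed ones, but are neither listed nor needed, are in the scene too. What is shaped like the iris but red is not meant.

How it is judged:
By the outcome, as a careful person would: the job done as asked, in the order asked, and still so for the second after the job is handed in, with the robot touching nothing.
It also fails if it takes over 72 s, if anything falls off the work surface, if the arm or the gripper's body presses on something with over 40 N, if the wrist force passes 120 N, or if a joint passes its speed limit or range.

## Working session

There is one attempt and no reset: what is moved stays moved. The work goes in short steps, Python scripts to look and compute and a tool call to move; the robot and the scene stay as the last step left them, time stands still between calls to the robot, and variables do not carry over. Pictures are saved under pics/ and viewed, at most 10 in all, crops included, and the job is handed in when it is done.

Besides the shell and the picture viewer there is one more tool, called as a command line: name --argument value ..., lists and objects as JSON in quotes. drive_tool: Moves the arm, as the interface text tells. Its arguments: {"type":"object","properties":{"series":{"type":"array"},"jaw":{"type":"number"},"grip_force":{"type":"number"}},"required":["series"]}

```bash
mkdir -p pics; ls; cat > h.py <<'E'
import numpy as np, cv2, pickle
from workcell import *
def snap(n,f=None):
    p=capture(n); 
    if f: cv2.imwrite('pics/'+f,p['image'][:,:,::-1])
    return p
E
python3 - <<'E'
from h import *
o=observe(); print({k:np.round(v,3).tolist() for k,v in o.items()})
a=snap('top');b=snap('side')
cv2.imwrite('pics/a.png',a['image'][:,:,::-1]);cv2.imwrite('pics/b.png',b['image'][:,:,::-1])
for p in(a,b):
    print(p['K'],p['k1'],p['world_to_cam'].round(3).tolist())
    for n in ['gate','iris','slide','keeper','sleeve','bolt','fuse','filter','lens','spanner']:
        print(n,[(round(d['score'],2),np.round(d['at']).tolist(),int(d['mask'].sum())) for d in outline_of(n,p)])
pickle.dump((a,b),open('s0.pkl','wb'))
E
```

```text
pics
{'time_s': 0.0, 'qpos': [53.152, 21.842, 74.384, 0.0, 83.856, -12.335], 'joint_vel': [-0.023, 0.041, -0.024, -0.118, 0.055, 0.016], 'effort': [0.0, -43.793, -22.456, 0.071, 0.035, -0.0], 'tcp_pos': [0.228, 0.5, 0.238], 'tool_rot': [[-0.91, 0.415, -0.001], [0.415, 0.91, -0.001], [0.0, -0.001, -1.0]], 'contact_force': [0.046, -0.004, -0.499], 'ft_torque': [-0.004, 0.029, -0.011], 'grasp_force': 0.0, 'width': 0.088}
[[429.44829847   0.         282.62784572]
 [  0.         429.44829847 211.55119576]
 [  0.           0.           1.        ]] -0.07038841549783333 [[-0.008, -1.0, -0.017, 0.085], [0.99, -0.01, 0.14, -0.571], [-0.14, -0.015, 0.99, -1.075], [0.0, 0.0, 0.0, 1.0]]
gate []
iris [(0.83, [203.0, 251.0], 1366), (0.76, [146.0, 235.0], 1416), (0.74, [188.0, 322.0], 1560)]
slide [(0.6, [416.0, 264.0], 1770), (0.5, [200.0, 251.0], 1391)]
keeper [(0.83, [298.0, 201.0], 393)]
sleeve [(0.81, [366.0, 215.0], 490)]
bolt [(0.62, [280.0, 294.0], 426)]
fuse [(0.83, [346.0, 287.0], 598)]
filter [(0.66, [412.0, 160.0], 1357)]
lens [(0.87, [192.0, 184.0], 608)]
spanner [(0.9, [314.0, 140.0],
[... 226 characters left out ...]
, -0.814, 0.557, -0.964], [0.0, 0.0, 0.0, 1.0]]
gate [(0.97, [318.0, 242.0], 6248), (0.3, [397.0, 243.0], 478)]
iris [(0.93, [178.0, 186.0], 871), (0.71, [247.0, 194.0], 886), (0.65, [254.0, 160.0], 662), (0.32, [397.0, 242.0], 478)]
slide [(0.65, [272.0, 361.0], 3651)]
keeper [(0.89, [311.0, 212.0], 451)]
sleeve [(0.89, [313.0, 254.0], 691), (0.65, [309.0, 169.0], 644), (0.43, [270.0, 364.0], 3723)]
bolt [(0.61, [216.0, 237.0], 531), (0.44, [244.0, 191.0], 940)]
fuse [(0.73, [226.0, 287.0], 805), (0.44, [313.0, 256.0], 632)]
filter [(0.55, [414.0, 336.0], 2170)]
lens [(0.91, [310.0, 168.0], 621), (0.7, [225.0, 286.0], 875)]
spanner [(0.67, [396.0, 242.0], 593), (0.52, [316.0, 244.0], 6367)]
```

```bash
python3 - <<'E'
from h import *
a,b=pickle.load(open('s0.pkl','rb'))
A=cv2.resize(a['image'][120:350,100:470,::-1],None,fx=2.16,fy=2.16,interpolation=cv2.INTER_CUBIC)
B=cv2.resize(b['image'][130:400,140:470,::-1],None,fx=2.2,fy=2.2,interpolation=cv2.INTER_CUBIC)
cv2.imwrite('pics/a2.png',A);cv2.imwrite('pics/b2.png',B)
E
```

```text
(no output)
```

View pics/a2.png

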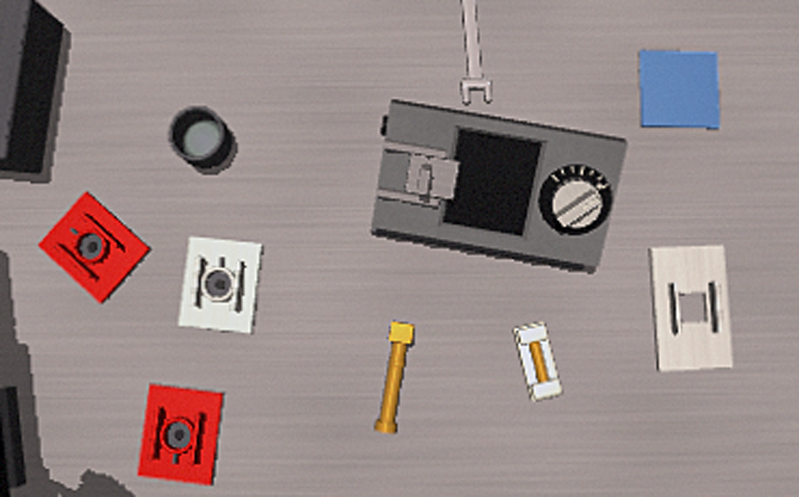

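View pics/b2.png

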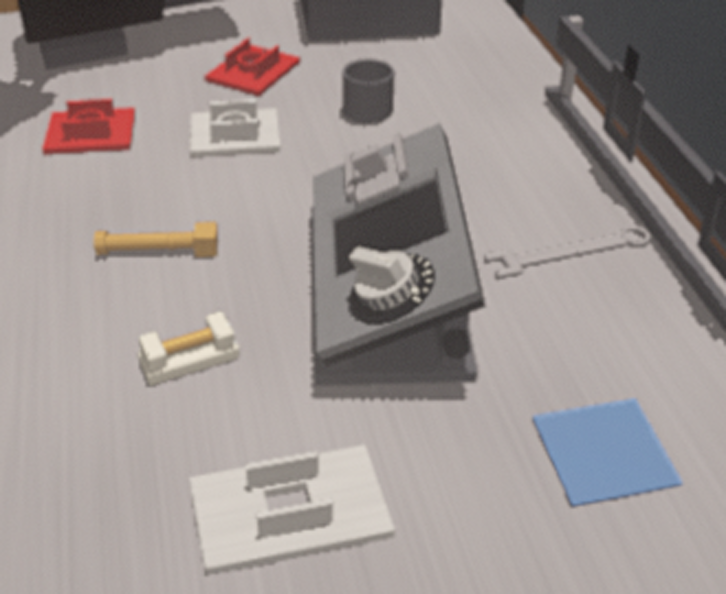

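The iris-like things are red (146,235), red (188,322) and aluminium (203,251). The aluminium one fits: it isn't red, has the round ring and is short. The slide is at (416,264). I'll make one enlarged crop to confirm this and to measure the gate.

```bash
python3 - <<'E'
from h import *
a,b=pickle.load(open('s0.pkl','rb'))
def crop(p,x,y,w,h,f):
    c=cv2.resize(p['image'][y:y+h,x:x+w,::-1],None,fx=f,fy=f,interpolation=cv2.INTER_CUBIC)
    for i in range(0,w):
        if (x+i)%10==0: cv2.line(c,(i*f,0),(i*f,4),(0,255,0),1); 
        if (x+i)%20==0: cv2.putText(c,str(x+i),(i*f,14),0,.32,(0,255,0),1)
    for i in range(0,h):
        if (y+i)%10==0: cv2.line(c,(0,i*f),(4,i*f),(0,255,0),1)
        if (y+i)%20==0: cv2.putText(c,str(y+i),(5,i*f+4),0,.32,(0,255,0),1)
    return c
g=crop(a,265,160,130,90,4)
i=crop(a,178,226,55,55,5)
s=crop(b,276,182,90,128-10,4)[:, :]
C=np.zeros((600,800,3),np.uint8)
C[:360,:520]=g; C[:275,525:800]=i
s=crop(b,276,182,90,70,4)[:240]
# side crop lower: whole gate at 3x
C[362:362+238,:]=0
s=crop(b,278,182,92,79,3); C[362:599,:276]=s
s2=crop(b,290,225,60,54,5)
C[280:550,525-25+25:825-25-0]=s2[:270,:275]
cv2.imwrite('pics/c.png',C)
E
```

```text
(no output)
```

View pics/c.png

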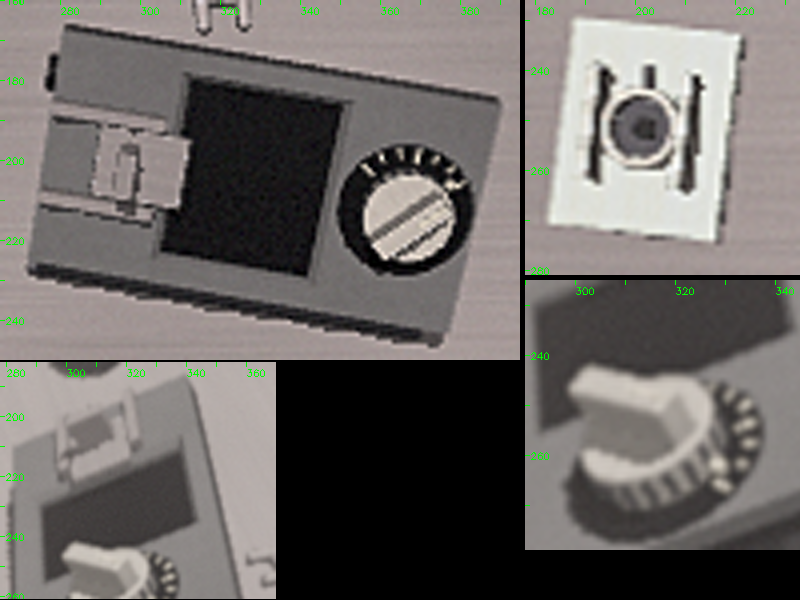

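The crop confirms it: the aluminium cassette at about (201,251) has the round iris. The gate shows with its keeper tab near (297,203), black pocket corners near (312,180), (350,185), (342,229) and (305,223), and the sleeve near (366,213) with its bar pointing up and right. Next I'll fit the poses.

```bash
cat >> h.py <<'E'
from scipy.optimize import least_squares
from scipy.spatial.transform import Rotation as R
def proj(p,X):
    X=np.atleast_2d(X); T=p['world_to_cam']; c=X@T[:3,:3].T+T[:3,3]
    s=np.c_[c[:,0]/-c[:,2], -c[:,1]/-c[:,2]]; r2=(s**2).sum(1,keepdims=True)
    s=s*(1+p['k1']*r2); return s*np.diag(p['K'])[:2]+p['K'][:2,2]
def back(p,uv,z):
    f=lambda q: (proj(p,[q[0],q[1],z])[0]-uv)
    return least_squares(f,[.5,0]).x
def gateR(yaw): return R.from_euler('z',yaw).as_matrix()@R.from_euler('y',-.45).as_matrix()
def gp(q,P): return np.atleast_2d(P)@gateR(q[2]).T+[q[0],q[1],.078]
def flat(q,P): return np.atleast_2d(P)@R.from_euler('z',q[2]).as_matrix().T+[q[0],q[1],0]
E
python3 - <<'E'
from h import *
a,b=pickle.load(open('s0.pkl','rb'))
mm=.001
P=np.array([[57.5,47.5,5],[57.5,-47.5,5],[-57.5,-47.5,5],[-57.5,47.5,5]])*mm
ta=np.array([[311.7,180],[350.5,185.5],[342,229],[305,223]])
tb=np.array([[338.7,212],[343.5,233.8],[293.2,255],[292,230.3]])
F=lambda x0,y0:np.array([[x0+152,y0+136,10],[x0+152,y0-136,10],[x0,y0-136,10],[x0,y0+136,10]])*mm
fa=np.array([[281.2,166],[390,184.5],[375.9,243.5],[272,227]])
def run(use):
    def f(q):
        r=[]
        if 'a' in use:
            r+=[proj(a,gp(q,P))-ta, proj(a,gp(q,F(q[3]*100,q[4]*100)))-fa]
        if 'b' in use: r+=[proj(b,gp(q,P))-tb]
        return np.concatenate(r).ravel()
    s=least_squares(f,[.6,-.05,-.15,-.76,0]); return s
for u in('a','b','ab'):
    s=run(u); print(u,s.x.round(4)); print(s.fun.reshape(-1,2).round(1).tolist())
q=s.x; np.save('gate.npy',q[:3])
for n,p in(('top',a),('side',b)):
    print(n,'tab0',proj(p,gp(q,[[0,.07,.046],[0,.034,.018],[0,-.098,.052],[0,-.098,.012]])).round(1).tolist())
    print('spin0 ends',[proj(p,gp(q,[[.025*np.cos(t),-.098+.025*np.sin(t),.052],[-.025*np.cos(t),-.098-.025*np.sin(t),.052]])).round(1).tolist() for t in(-.9,-.7,.3)])
# iris
tI=np.array([[188.4,229.6],[221,232.6],[216.6,274],[182.4,270.4]])
C=np.array([[55,45,10],[55,-45,10],[-55,-45,10],[-55,45,10]])*mm
s=least_squares(lambda q:(proj(a,flat(q,C))-tI).ravel(),[.5,.25,0]);print(s.x,s.fun.round(1))
m=[d for d in outline_of('iris',snap('top')) if abs(d['at'][0]-202)<12 and abs(d['at'][1]-251)<10][0]['mask']
print(cv2.minAreaRect(np.argwhere(m)[:,::-1].astype(np.float32)))
print('side pred',proj(b,flat(s.x,C)).round(1).tolist())
m=outline_of('iris',snap('side'))
for d in m: print(d['at'],cv2.boundingRect(d['mask'].astype(np.uint8)))
E
```

```text
a [ 0.5836 -0.0327 -0.1755 -0.7635 -0.0592]
[[0.5, -0.4], [-0.1, 0.3], [-0.3, 0.1], [-0.1, 0.0], [-1.1, 1.5], [0.2, 0.9], [1.2, -0.8], [-0.3, -1.8]]
b [ 0.5861 -0.0333 -0.1851 -0.76    0.    ]
[[-0.1, -2.4], [0.3, 2.3], [-0.1, 1.0], [-0.2, -1.5]]
ab [ 0.5851 -0.0331 -0.1767 -0.7783 -0.0583]
[[0.7, -1.0], [0.0, -0.3], [-0.2, -0.4], [-0.0, -0.6], [-1.0, 1.5], [0.2, 1.0], [1.1, -0.7], [-0.3, -1.8], [-0.8, -2.5], [-0.0, 2.1], [-0.4, 1.2], [-0.8, -1.4]]
top tab0 [[298.9, 204.2], [313.9, 203.4], [368.0, 216.4], [366.3, 211.4]]
spin0 ends [[[377.4, 211.6], [358.6, 221.1]], [[376.3, 210.0], [359.7, 222.7]], [[367.0, 206.5], [369.0, 226.2]]]
side tab0 [[305.9, 200.2], [312.3, 218.7], [310.0, 246.0], [318.5, 259.9]]
spin0 ends [[[318.3, 249.5], [302.2, 242.5]], [[319.8, 247.7], [300.6, 244.3]], [[321.0, 239.0], [299.0, 252.9]]]
[ 0.47078344  0.29533907 -0.10826201] [-0.4 -0.3  0.2  0.1 -0.3  0.1  0.4  0.1]
((202.36412048339844, 251.31350708007812), (34.53981399536133, 42.39444351196289), 5.90614128112793)
side pred [[264.9, 178.8], [266.8, 195.7], [226.0, 198.3], [226.4, 181.1]]
[253.1, 163.1] (233, 148, 44, 27)
[178.3, 187.7] (160, 175, 42, 25)
[242.5, 191.9] (225, 175, 42, 27)
```

```bash
python3 - <<'E'
from h import *
a,b=pickle.load(open('s0.pkl','rb'))
mm=.001
ta=np.array([[311.7,180],[350.5,185.5],[342,229],[305,223]])
tb=np.array([[338.7,212],[343.5,233.8],[293.2,255],[292,230.3]])
H={'z5':([[57.5,47.5,5],[57.5,-47.5,5],[-57.5,-47.5,5],[-57.5,47.5,5]],)*2,
'floor':([[57.5,47.5,5],[57.5,-47.5,0],[-57.5,-47.5,0],[-57.5,47.5,0]],[[57.5,47.5,0],[57.5,-52.5,10],[-57.5,-52.5,10],[-57.5,47.5,0]]),
'mix':([[57.5,47.5,5],[57.5,-47.5,5],[-57.5,-47.5,5],[-57.5,47.5,5]],[[57.5,47.5,0],[57.5,-52.5,10],[-57.5,-52.5,10],[-57.5,47.5,0]])}
for n,(A,B) in H.items():
  A=np.array(A)*mm;B=np.array(B)*mm
  for u in((1,0),(0,1),(1,1)):
    s=least_squares(lambda q:np.r_[u[0]*(proj(a,gp(q,A))-ta),u[1]*(proj(b,gp(q,B))-tb)].ravel(),[.58,-.03,-.17])
    print(n,u,s.x.round(4),round(s.cost,1)); 
  print(s.fun.reshape(-1,2).round(1).tolist())
# overlay on gray-scale edges for check
E
```

```text
z5 (1, 0) [ 0.5836 -0.0327 -0.165 ] 0.2
z5 (0, 1) [ 0.5861 -0.0333 -0.1851] 7.1
z5 (1, 1) [ 0.5851 -0.0331 -0.1741] 8.8
[[0.7, -1.0], [-0.0, -0.3], [-0.1, -0.4], [0.0, -0.5], [-0.8, -2.5], [0.0, 2.1], [-0.3, 1.2], [-0.9, -1.4]]
floor (1, 0) [ 0.5825 -0.0328 -0.1677] 0.2
floor (0, 1) [ 0.5866 -0.031  -0.1598] 2.2
floor (1, 1) [ 0.5847 -0.0324 -0.1633] 5.4
[[0.1, -0.7], [-0.6, -0.9], [-0.2, -1.1], [0.0, -0.7], [-0.5, -1.1], [-0.6, 1.5], [-1.2, 1.1], [-0.4, 0.2]]
mix (1, 0) [ 0.5836 -0.0327 -0.165 ] 0.2
mix (0, 1) [ 0.5866 -0.031  -0.1598] 2.2
mix (1, 1) [ 0.5852 -0.0323 -0.162 ] 4.0
[[0.1, -0.8], [-0.6, -0.6], [-0.1, -0.7], [-0.1, -0.3], [-0.3, -1.2], [-0.4, 1.4], [-1.0, 1.1], [-0.2, 0.1]]
```

```bash
cat >> h.py <<'E'
Q=np.array([.585,-.0323,-.165])   # gate
def toolR(G,ang=0): # tool z=-Gz, tool x=-(Gx turned by ang about Gz)
    return G@R.from_euler('z',ang).as_matrix()@np.diag([-1,1,-1.])
def plan(*tg):
    o=observe(); p,M=o['tcp_pos'],o['tool_rot']; print('t',o['time_s'],'F',np.round(o['contact_force'],1),'w',round(o['width'],4),round(o['grasp_force'],1))
    for P,T in tg:
        rv=R.from_matrix(M.T@T).as_rotvec(); print('rot',rv.round(4),'deg',round(np.degrees(np.linalg.norm(rv)),1),'-> shift',(T.T@(P-p)).round(4)); p,M=P,T
def gate(x,y,z,ang=0): return gp(Q,[x,y,z])[0],toolR(gateR(Q[2]),ang)
def ingate():
    o=observe(); G=gateR(Q[2]); print('tcp in gate',((o['tcp_pos']-[Q[0],Q[1],.078])@G).round(4),'rotvec',R.from_matrix(toolR(G).T@o['tool_rot']).as_rotvec().round(3))
E
python3 - <<'E'
from h import *
print(gate(0,.073,.09)[0]); plan(gate(0,.073,.09),gate(0,.073,.028))
E
```

```text
[0.5583752  0.04613851 0.15904024]
t 1.3 F [ 0.2 -0.4 -0.7] w 0.0883 0.0
rot [-0.0592 -0.4474 -0.2583] deg 29.8 -> shift [-0.3258 -0.3939  0.2459]
rot [0. 0. 0.] deg 0.0 -> shift [ 0.    -0.     0.062]
```

drive_tool --series '[{"wx": -0.0099,"wy": -0.0746,"wz": -0.043},{"wx": -0.0099,"wy": -0.0746,"wz": -0.043},{"wx": -0.0099,"wy": -0.0746,"wz": -0.043},{"wx": -0.0099,"wy": -0.0746,"wz": -0.043},{"wx": -0.0099,"wy": -0.0746,"wz": -0.043},{"wx": -0.0099,"wy": -0.0746,"wz": -0.043},{"x": -0.02,"y": -0.024,"z": 0.015},{"x": -0.02,"y": -0.024,"z": 0.015},{"x": -0.02,"y": -0.024,"z": 0.015},{"x": -0.02,"y": -0.024,"z": 0.015},{"x": -0.02,"y": -0.024,"z": 0.015},{"x": -0.02,"y": -0.024,"z": 0.015},{"x": -0.02,"y": -0.024,"z": 0.015},{"x": -0.02,"y": -0.024,"z": 0.015},{"x": -0.02,"y": -0.024,"z": 0.015},{"x": -0.02,"y": -0.024,"z": 0.015},{"x": -0.02,"y": -0.024,"z": 0.015},{"x": -0.02,"y": -0.024,"z": 0.015},{"x": -0.02,"y": -0.024,"z": 0.015},{"x": -0.02,"y": -0.024,"z": 0.015}]' --jaw 0.0 --grip_force 15

```text
validation failed for argument at $.se...
```

```bash
python3 - <<'E'
from h import *
plan(gate(0,.073,.09),gate(0,.073,.028)); ingate()
E
```

```text
t 1.3 F [ 0.2 -0.4 -0.7] w 0.0883 0.0
rot [-0.0592 -0.4474 -0.2583] deg 29.8 -> shift [-0.3258 -0.3939  0.2459]
rot [0. 0. 0.] deg 0.0 -> shift [ 0.    -0.     0.062]
tcp in gate [-0.3258  0.4669  0.3359] rotvec [0.059 0.447 0.258]
```

The call was refused, most likely because every row needs all six keys.

drive_tool --series '[{"x": 0,"y": 0,"z": 0,"wx": -0.0099,"wy": -0.0746,"wz": -0.043},{"x": 0,"y": 0,"z": 0,"wx": -0.0099,"wy": -0.0746,"wz": -0.043},{"x": 0,"y": 0,"z": 0,"wx": -0.0099,"wy": -0.0746,"wz": -0.043},{"x": 0,"y": 0,"z": 0,"wx": -0.0099,"wy": -0.0746,"wz": -0.043},{"x": 0,"y": 0,"z": 0,"wx": -0.0099,"wy": -0.0746,"wz": -0.043},{"x": 0,"y": 0,"z": 0,"wx": -0.0099,"wy": -0.0746,"wz": -0.043},{"x": -0.02,"y": -0.024,"z": 0.015,"wx": 0,"wy": 0,"wz": 0},{"x": -0.02,"y": -0.024,"z": 0.015,"wx": 0,"wy": 0,"wz": 0},{"x": -0.02,"y": -0.024,"z": 0.015,"wx": 0,"wy": 0,"wz": 0},{"x": -0.02,"y": -0.024,"z": 0.015,"wx": 0,"wy": 0,"wz": 0},{"x": -0.02,"y": -0.024,"z": 0.015,"wx": 0,"wy": 0,"wz": 0},{"x": -0.02,"y": -0.024,"z": 0.015,"wx": 0,"wy": 0,"wz": 0},{"x": -0.02,"y": -0.024,"z": 0.015,"wx": 0,"wy": 0,"wz": 0},{"x": -0.02,"y": -0.024,"z": 0.015,"wx": 0,"wy": 0,"wz": 0},{"x": -0.02,"y": -0.024,"z": 0.015,"wx": 0,"wy": 0,"wz": 0},{"x": -0.02,"y": -0.024,"z": 0.015,"wx": 0,"wy": 0,"wz": 0},{"x": -0.02,"y": -0.024,"z": 0.015,"wx": 0,"wy": 0,"wz": 0},{"x": -0.02,"y": -0.024,"z": 0.015,"wx": 0,"wy": 0,"wz": 0}]' --jaw 0.0 --grip_force 15

```text
time_s: 2.8
tcp_pos: [0.472, 0.1663, 0.1811]
tool_rot: [[-0.888, 0.165, 0.43], [0.148, 0.986, -0.071], [-0.436, 0.0, -0.9]]
contact_force: [1.3, 1.0, 0.8]
width: 0.044
grasp_force: 0.0
```

```bash
python3 - <<'E'
from h import *
plan(gate(0,.073,.09),gate(0,.073,.028)); ingate()
E
```

```text
t 2.8 F [1.3 1.  0.8] w 0.044 0.0
rot [ 0.0002  0.0011 -0.0006] deg 0.1 -> shift [-0.0849 -0.1044  0.0655]
rot [0. 0. 0.] deg 0.0 -> shift [ 0.    -0.     0.062]
tcp in gate [-0.0849  0.1774  0.1555] rotvec [-0.    -0.001  0.001]
```

drive_tool --series '[{"x": -0.017,"y": -0.021,"z": 0.013,"wx": 0,"wy": 0,"wz": 0},{"x": -0.017,"y": -0.021,"z": 0.013,"wx": 0,"wy": 0,"wz": 0},{"x": -0.017,"y": -0.021,"z": 0.013,"wx": 0,"wy": 0,"wz": 0},{"x": -0.017,"y": -0.021,"z": 0.013,"wx": 0,"wy": 0,"wz": 0},{"x": -0.017,"y": -0.02,"z": 0.013,"wx": 0,"wy": 0,"wz": 0},{"x": 0,"y": 0,"z": 0,"wx": 0,"wy": 0,"wz": 0},{"x": 0,"y": 0,"z": 0,"wx": 0,"wy": 0,"wz": 0}]'

```text
time_s: 3.38
tcp_pos: [0.5577, 0.0471, 0.1591]
tool_rot: [[-0.888, 0.167, 0.428], [0.15, 0.986, -0.072], [-0.435, 0.0, -0.901]]
contact_force: [0.0, 1.2, -0.6]
width: 0.0443
grasp_force: 0.0
```

```bash
python3 - <<'E'
from h import *
plan(gate(0,.073,.028)); ingate()
E
```

```text
t 3.3833 F [ 0.   1.2 -0.6] w 0.0443 0.0
rot [-0.0008 -0.0005 -0.0025] deg 0.2 -> shift [-0.0007 -0.0009  0.0624]
tcp in gate [-0.0007  0.0739  0.0904] rotvec [0.001 0.001 0.002]
```

drive_tool --series '[{"x": 0,"y": 0,"z": 0.015,"wx": 0,"wy": 0,"wz": 0},{"x": 0,"y": 0,"z": 0.015,"wx": 0,"wy": 0,"wz": 0},{"x": 0,"y": 0,"z": 0.012,"wx": 0,"wy": 0,"wz": 0},{"x": 0,"y": 0,"z": 0.01,"wx": 0,"wy": 0,"wz": 0},{"x": 0,"y": 0,"z": 0.01,"wx": 0,"wy": 0,"wz": 0},{"x": 0,"y": 0,"z": 0,"wx": 0,"wy": 0,"wz": 0}]'

```text
time_s: 3.88
tcp_pos: [0.5839, 0.044, 0.102]
tool_rot: [[-0.889, 0.164, 0.427], [0.148, 0.986, -0.071], [-0.433, 0.0, -0.901]]
contact_force: [0.5, -0.0, 0.2]
width: 0.044
grasp_force: 0.0
```

drive_tool --series '[{"x": 0,"y": 0,"z": 0,"wx": 0,"wy": 0,"wz": 0},{"x": 0,"y": 0,"z": 0,"wx": 0,"wy": 0,"wz": 0},{"x": 0,"y": 0,"z": 0,"wx": 0,"wy": 0,"wz": 0},{"x": 0,"y": 0,"z": 0,"wx": 0,"wy": 0,"wz": 0},{"x": 0,"y": 0,"z": 0,"wx": 0,"wy": 0,"wz": 0},{"x": 0,"y": 0,"z": 0,"wx": 0,"wy": 0,"wz": 0}]' --jaw -1 --grip_force 12

```text
time_s: 4.38
tcp_pos: [0.5841, 0.0438, 0.1042]
tool_rot: [[-0.888, 0.165, 0.43], [0.149, 0.986, -0.071], [-0.436, 0.001, -0.9]]
contact_force: [-2.3, 1.6, 2.2]
width: 0.0117
grasp_force: 12.0
```

```bash
python3 - <<'E'
from h import *
plan(gate(0,.110,.028)); ingate()
E
```

```text
t 4.3833 F [-2.3  1.6  2.2] w 0.0117 12.0
rot [ 0.0004  0.001  -0.0007] deg 0.1 -> shift [-0.0006  0.0351  0.0014]
tcp in gate [-0.0006  0.0749  0.0294] rotvec [-0.    -0.001  0.001]
```

drive_tool --series '[{"x": 0,"y": 0.005,"z": 0,"wx": 0,"wy": 0,"wz": 0},{"x": 0,"y": 0.006,"z": 0,"wx": 0,"wy": 0,"wz": 0},{"x": 0,"y": 0.006,"z": 0,"wx": 0,"wy": 0,"wz": 0},{"x": 0,"y": 0.006,"z": 0,"wx": 0,"wy": 0,"wz": 0},{"x": 0,"y": 0.005,"z": 0,"wx": 0,"wy": 0,"wz": 0},{"x": 0,"y": 0.004,"z": 0,"wx": 0,"wy": 0,"wz": 0},{"x": 0,"y": 0.002,"z": 0,"wx": 0,"wy": 0,"wz": 0},{"x": 0,"y": 0.001,"z": 0,"wx": 0,"wy": 0,"wz": 0},{"x": 0,"y": 0,"z": 0,"wx": 0,"wy": 0,"wz": 0}]'

```text
time_s: 5.13
tcp_pos: [0.5905, 0.0785, 0.1041]
tool_rot: [[-0.887, 0.164, 0.431], [0.148, 0.986, -0.071], [-0.437, 0.001, -0.9]]
contact_force: [1.7, 0.4, 5.1]
width: 0.012
grasp_force: 12.0
```

```bash
python3 - <<'E'
from h import *
ingate(); print(observe()['contact_force']@gateR(Q[2]))
E
```

```text
tcp in gate [-0.0002  0.1102  0.0291] rotvec [-0.001 -0.002  0.   ]
[3.6381184  0.6904557  3.89938986]
```

drive_tool --series '[{"x": 0,"y": 0.002,"z": 0,"wx": 0,"wy": 0,"wz": 0},{"x": 0,"y": 0.002,"z": 0,"wx": 0,"wy": 0,"wz": 0},{"x": 0,"y": 0,"z": 0,"wx": 0,"wy": 0,"wz": 0}]'

```text
time_s: 5.38
tcp_pos: [0.5907, 0.0795, 0.1039]
tool_rot: [[-0.888, 0.166, 0.429], [0.148, 0.986, -0.075], [-0.435, -0.004, -0.9]]
contact_force: [-1.1, -24.9, 8.4]
width: 0.0133
grasp_force: 12.0
```

```bash
python3 - <<'E'
from h import *
ingate(); print(observe()['contact_force']@gateR(Q[2]))
E
```

```text
tcp in gate [-0.0002  0.1112  0.0289] rotvec [ 0.004 -0.    -0.   ]
[  6.37124097 -24.68855724   6.21742407]
```

drive_tool --series '[{"x": 0,"y": -0.001,"z": 0,"wx": 0,"wy": 0,"wz": 0},{"x": 0,"y": 0,"z": 0,"wx": 0,"wy": 0,"wz": 0},{"x": 0,"y": 0,"z": 0,"wx": 0,"wy": 0,"wz": 0},{"x": 0,"y": 0,"z": 0,"wx": 0,"wy": 0,"wz": 0},{"x": 0,"y": 0,"z": -0.01,"wx": 0,"wy": 0,"wz": 0},{"x": 0,"y": 0,"z": -0.02,"wx": 0,"wy": 0,"wz": 0},{"x": 0,"y": 0,"z": -0.03,"wx": 0,"wy": 0,"wz": 0},{"x": 0,"y": 0,"z": -0.03,"wx": 0,"wy": 0,"wz": 0}]' --jaw -0.1

```text
time_s: 6.05
tcp_pos: [0.5505, 0.0879, 0.1854]
tool_rot: [[-0.889, 0.164, 0.428], [0.148, 0.986, -0.071], [-0.433, 0.0, -0.901]]
contact_force: [-0.0, 0.0, 1.0]
width: 0.0396
grasp_force: 0.0
```

```bash
cat >> h.py <<'E'
Q[:2]+=(gateR(Q[2])@[0,.0007,0])[:2]
I=np.array([.4708,.2953,-.108])
def iris(z,q=I): return np.array([q[0],q[1],z]),toolR(R.from_euler('z',q[2]).as_matrix())
E
python3 - <<'E'
from h import *
plan(iris(.11),iris(.014)); ingate()
a=snap('top','d.png')
o=outline_of('keeper',a)[0]; print(o['at'],proj(a,gp(Q,[[0,.11,.046],[0,.074,.018]])).round(1))
E
```

```text
t 6.05 F [-0.  0.  1.] w 0.0396 0.0
rot [-0.0126  0.4482 -0.056 ] deg 25.9 -> shift [0.1016 0.1976 0.0754]
rot [0. 0. 0.] deg 0.0 -> shift [0.    0.    0.096]
tcp in gate [-0.0017  0.1123  0.1201] rotvec [-0.     0.002  0.   ]
[287.6, 199.5] [[282.  202. ]
 [297.3 201.1]]
```

drive_tool --series '[{"x": 0,"y": 0,"z": 0,"wx": -0.0025,"wy": 0.0896,"wz": -0.0112},{"x": 0,"y": 0,"z": 0,"wx": -0.0025,"wy": 0.0896,"wz": -0.0112},{"x": 0,"y": 0,"z": 0,"wx": -0.0025,"wy": 0.0896,"wz": -0.0112},{"x": 0,"y": 0,"z": 0,"wx": -0.0025,"wy": 0.0896,"wz": -0.0112},{"x": 0,"y": 0,"z": 0,"wx": -0.0025,"wy": 0.0896,"wz": -0.0112},{"x": 0.0145,"y": 0.028,"z": 0,"wx": 0,"wy": 0,"wz": 0},{"x": 0.0145,"y": 0.028,"z": 0,"wx": 0,"wy": 0,"wz": 0},{"x": 0.0145,"y": 0.028,"z": 0,"wx": 0,"wy": 0,"wz": 0},{"x": 0.0145,"y": 0.028,"z": 0.015,"wx": 0,"wy": 0,"wz": 0},{"x": 0.0145,"y": 0.028,"z": 0.02,"wx": 0,"wy": 0,"wz": 0},{"x": 0.0145,"y": 0.028,"z": 0.02,"wx": 0,"wy": 0,"wz": 0},{"x": 0.0145,"y": 0.029,"z": 0.02,"wx": 0,"wy": 0,"wz": 0},{"x": 0,"y": 0,"z": 0,"wx": 0,"wy": 0,"wz": 0},{"x": 0,"y": 0,"z": 0,"wx": 0,"wy": 0,"wz": 0}]' --jaw 0.8

```text
time_s: 7.32
tcp_pos: [0.4709, 0.2955, 0.1083]
tool_rot: [[-0.994, 0.105, -0.001], [0.105, 0.994, -0.001], [0.0, -0.001, -1.0]]
contact_force: [0.0, 0.2, -0.2]
width: 0.0796
grasp_force: 0.0
```

```bash
python3 - <<'E'
from h import *
plan(iris(.11),iris(.014))
b=snap('side'); 
C=np.array([[55,45,10],[55,-45,10],[-55,-45,10],[-55,45,10],[30,27,36],[-30,27,36],[30,-27,36],[-30,-27,36]])*.001
o=observe(); tip=o['tcp_pos']
x0,y0=200,120
im=cv2.resize(b['image'][y0:y0+100,x0:x0+130,::-1],None,fx=6,fy=6,interpolation=cv2.INTER_CUBIC)
def dr(P,c):
    for u,v in proj(b,P): cv2.circle(im,(int((u-x0+.5)*6),int((v-y0+.5)*6)),3,c,-1)
dr(flat(I,C),(0,255,0)); dr(tip,(255,0,255)); cv2.imwrite('pics/e.png',im)
E
```

```text
t 7.3167 F [ 0.   0.2 -0.2] w 0.0796 0.0
rot [-0.0013 -0.0005  0.0027] deg 0.2 -> shift [ 0.0001 -0.0002 -0.0017]
rot [0. 0. 0.] deg 0.0 -> shift [0.    0.    0.096]
```

View pics/e.png

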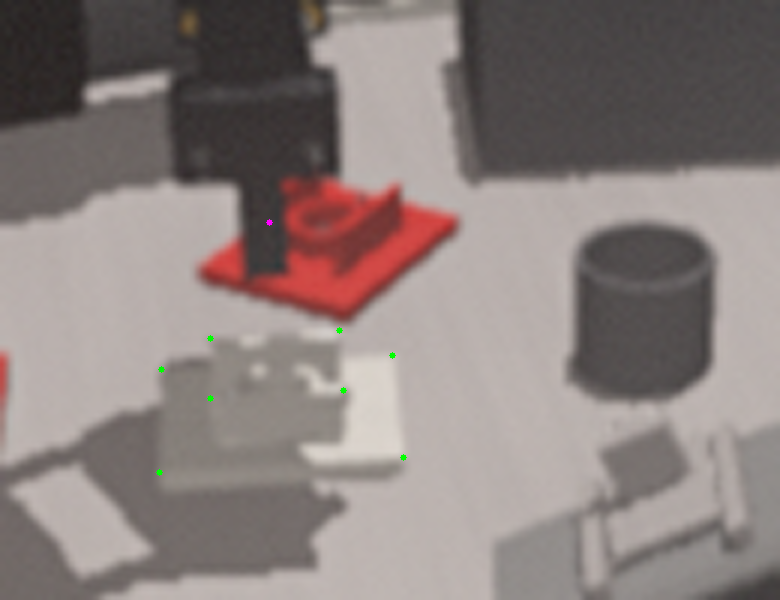

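The model points (green) sit on the cassette's plate corners and rail tops, and the tool hangs over it with the red one behind. Descending to grip.

drive_tool --series '[{"x": 0,"y": 0,"z": 0.02,"wx": 0,"wy": 0,"wz": 0},{"x": 0,"y": 0,"z": 0.02,"wx": 0,"wy": 0,"wz": 0},{"x": 0,"y": 0,"z": 0.02,"wx": 0,"wy": 0,"wz": 0},{"x": 0,"y": 0,"z": 0.016,"wx": 0,"wy": 0,"wz": 0},{"x": 0,"y": 0,"z": 0.011,"wx": 0,"wy": 0,"wz": 0},{"x": 0,"y": 0,"z": 0.006,"wx": 0,"wy": 0,"wz": 0},{"x": 0,"y": 0,"z": 0,"wx": 0,"wy": 0,"wz": 0},{"x": 0,"y": 0,"z": 0,"wx": 0,"wy": 0,"wz": 0}]'

```text
time_s: 8.03
tcp_pos: [0.4732, 0.2939, 0.0172]
tool_rot: [[-0.994, 0.109, 0.003], [0.109, 0.994, 0.0], [-0.003, 0.0, -1.0]]
contact_force: [-0.8, -0.5, 0.6]
width: 0.0795
grasp_force: 0.0
```

drive_tool --series '[{"x": 0,"y": 0,"z": 0,"wx": 0,"wy": 0,"wz": 0},{"x": 0,"y": 0,"z": 0,"wx": 0,"wy": 0,"wz": 0},{"x": 0,"y": 0,"z": 0,"wx": 0,"wy": 0,"wz": 0},{"x": 0,"y": 0,"z": 0,"wx": 0,"wy": 0,"wz": 0},{"x": 0,"y": 0,"z": 0,"wx": 0,"wy": 0,"wz": 0},{"x": 0,"y": 0,"z": 0,"wx": 0,"wy": 0,"wz": 0}]' --jaw -1 --grip_force 30

```text
time_s: 8.53
tcp_pos: [0.4727, 0.2946, 0.017]
tool_rot: [[-0.994, 0.108, 0.003], [0.108, 0.994, 0.0], [-0.003, 0.001, -1.0]]
contact_force: [-0.4, 1.4, 5.0]
width: 0.0537
grasp_force: 30.0
```

drive_tool --series '[{"x": 0,"y": 0,"z": -0.005,"wx": 0,"wy": 0,"wz": 0},{"x": 0,"y": 0,"z": -0.015,"wx": 0,"wy": 0,"wz": 0},{"x": 0,"y": 0,"z": -0.025,"wx": 0,"wy": 0,"wz": 0},{"x": 0,"y": 0,"z": -0.03,"wx": 0,"wy": 0,"wz": 0},{"x": 0,"y": 0,"z": -0.03,"wx": 0,"wy": 0,"wz": 0},{"x": 0,"y": 0,"z": -0.03,"wx": 0,"wy": 0,"wz": 0},{"x": 0,"y": 0,"z": -0.02,"wx": 0,"wy": 0,"wz": 0},{"x": 0,"y": 0,"z": 0,"wx": 0,"wy": 0,"wz": 0},{"x": 0,"y": 0,"z": 0,"wx": 0,"wy": 0,"wz": 0}]'

```text
time_s: 9.28
tcp_pos: [0.472, 0.2943, 0.1715]
tool_rot: [[-0.994, 0.108, 0.003], [0.108, 0.994, -0.0], [-0.003, 0.0, -1.0]]
contact_force: [0.3, 0.2, -3.5]
width: 0.0537
grasp_force: 30.0
```

```bash
python3 - <<'E'
from h import *
plan(gate(.002,0,.10),gate(.002,0,.017)); print(gate(.002,0,.1)[0])
o=observe();print(o['tcp_pos'],o['tool_rot'].round(3).tolist())
E
```

```text
t 9.2833 F [ 0.3  0.2 -3.5] w 0.0537 30.0
rot [ 0.0129 -0.4472  0.0557] deg 25.8 -> shift [-0.1101 -0.3029  0.056 ]
rot [0. 0. 0.] deg 0.0 -> shift [ 0.    -0.     0.083]
[ 0.54398561 -0.0247609   0.16891464]
[0.47195062 0.29429534 0.1714721 ] [[-0.994, 0.108, 0.003], [0.108, 0.994, -0.0], [-0.003, 0.0, -1.0]]
```

drive_tool --series '[{"x": 0,"y": 0,"z": 0,"wx": 0.0022,"wy": -0.0745,"wz": 0.0093},{"x": 0,"y": 0,"z": 0,"wx": 0.0022,"wy": -0.0745,"wz": 0.0093},{"x": 0,"y": 0,"z": 0,"wx": 0.0022,"wy": -0.0745,"wz": 0.0093},{"x": 0,"y": 0,"z": 0,"wx": 0.0022,"wy": -0.0745,"wz": 0.0093},{"x": 0,"y": 0,"z": 0,"wx": 0.0022,"wy": -0.0745,"wz": 0.0093},{"x": 0,"y": 0,"z": 0,"wx": 0.0022,"wy": -0.0745,"wz": 0.0093},{"x": -0.01,"y": -0.0275,"z": 0.005,"wx": 0,"wy": 0,"wz": 0},{"x": -0.01,"y": -0.0275,"z": 0.005,"wx": 0,"wy": 0,"wz": 0},{"x": -0.01,"y": -0.0275,"z": 0.005,"wx": 0,"wy": 0,"wz": 0},{"x": -0.01,"y": -0.0275,"z": 0.005,"wx": 0,"wy": 0,"wz": 0},{"x": -0.01,"y": -0.0275,"z": 0.005,"wx": 0,"wy": 0,"wz": 0},{"x": -0.01,"y": -0.0275,"z": 0.005,"wx": 0,"wy": 0,"wz": 0},{"x": -0.01,"y": -0.0275,"z": 0.005,"wx": 0,"wy": 0,"wz": 0},{"x": -0.01,"y": -0.0275,"z": 0.005,"wx": 0,"wy": 0,"wz": 0},{"x": -0.01,"y": -0.0275,"z": 0.005,"wx": 0,"wy": 0,"wz": 0},{"x": -0.01,"y": -0.0275,"z": 0.005,"wx": 0,"wy": 0,"wz": 0},{"x": -0.01,"y": -0.0275,"z": 0.006,"wx": 0,"wy": 0,"wz": 0},{"x": 0,"y": 0,"z": 0,"wx": 0,"wy": 0,"wz": 0},{"x": 0,"y": 0,"z": 0,"wx": 0,"wy": 0,"wz": 0}]'

```text
time_s: 10.87
tcp_pos: [0.5432, -0.0254, 0.1667]
tool_rot: [[-0.89, 0.167, 0.424], [0.151, 0.986, -0.072], [-0.43, 0.0, -0.903]]
contact_force: [-0.5, 0.9, -2.9]
width: 0.054
grasp_force: 30.0
```

```bash
python3 - <<'E'
from h import *
plan(gate(.002,0,.10),gate(.002,0,.017)); ingate()
G=gateR(Q[2]); o=observe()
C=np.array([[55,45,10],[55,-45,10],[-55,-45,10],[-55,45,10],[30,27,36],[-30,27,36],[30,-27,36],[-30,-27,36],[55,-45,0],[-55,-45,0]])*.001
Gt=o['tool_rot']@np.diag([-1,1,-1.])
W=o['tcp_pos']+(C-[.002,0,.017])@Gt.T
M=np.array([[62.5,52.5,10],[62.5,-52.5,10],[-60,-52.5,10],[-60,52.5,10],[57.5,47.5,0],[57.5,-47.5,0],[-57.5,-47.5,0],[-57.5,47.5,0]])*.001
M=gp(Q,M)
out=[]
for n,(x0,y0) in (('side',(270,170)),('top',(275,165))):
    p=snap(n); im=cv2.resize(p['image'][y0:y0+110,x0:x0+80,::-1],None,fx=5,fy=5,interpolation=cv2.INTER_CUBIC)
    for P,c in((W,(0,255,0)),(M,(255,0,255))):
        for u,v in proj(p,P): cv2.circle(im,(int((u-x0+.5)*5),int((v-y0+.5)*5)),2,c,-1)
    out.append(im)
cv2.imwrite('pics/f.png',np.hstack(out))
E
```

```text
t 10.8667 F [-0.5  0.9 -2.9] w 0.054 30.0
rot [-0.0013 -0.0053 -0.0028] deg 0.4 -> shift [-0.0016  0.0008 -0.0017]
rot [0. 0. 0.] deg 0.0 -> shift [ 0.    -0.     0.083]
tcp in gate [ 0.0004 -0.0008  0.0983] rotvec [0.001 0.005 0.003]
```

View pics/f.png

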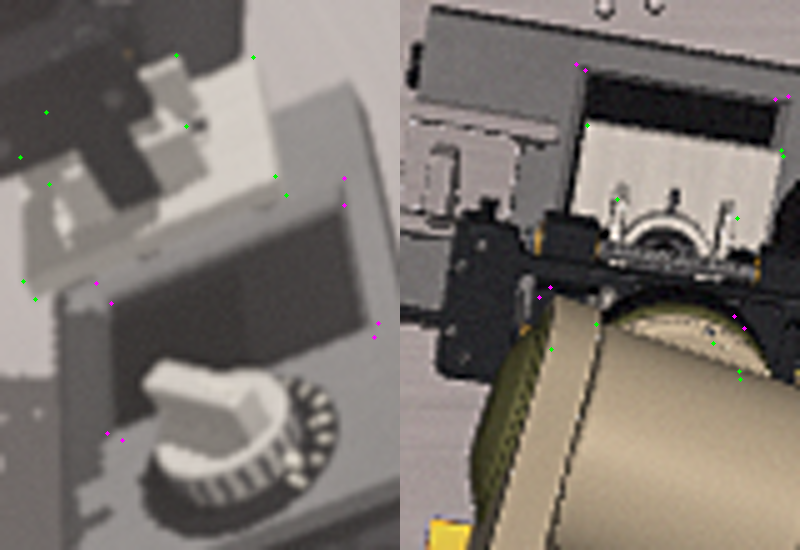

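Grip and alignment are good: the green cassette points and the magenta pocket points match within about 1 px in both views. I'll correct the small error and descend to just above the mouth.

drive_tool --series '[{"x": -0.0016,"y": 0.0008,"z": 0,"wx": -0.001,"wy": -0.005,"wz": -0.003},{"x": 0,"y": 0,"z": 0.015,"wx": 0,"wy": 0,"wz": 0},{"x": 0,"y": 0,"z": 0.015,"wx": 0,"wy": 0,"wz": 0},{"x": 0,"y": 0,"z": 0.015,"wx": 0,"wy": 0,"wz": 0},{"x": 0,"y": 0,"z": 0.01,"wx": 0,"wy": 0,"wz": 0},{"x": 0,"y": 0,"z": 0.006,"wx": 0,"wy": 0,"wz": 0},{"x": 0,"y": 0,"z": 0,"wx": 0,"wy": 0,"wz": 0},{"x": 0,"y": 0,"z": 0,"wx": 0,"wy": 0,"wz": 0}]'

```text
time_s: 11.63
tcp_pos: [0.572, -0.0277, 0.1149]
tool_rot: [[-0.887, 0.161, 0.433], [0.144, 0.987, -0.071], [-0.439, -0.001, -0.899]]
contact_force: [-0.5, 0.2, -2.2]
width: 0.0538
grasp_force: 30.0
```

```bash
python3 - <<'E'
from h import *
plan(gate(.002,0,.017)); ingate()
E
```

```text
t 11.6333 F [-0.5  0.2 -2.2] w 0.0538 30.0
rot [0.0008 0.0041 0.0035] deg 0.3 -> shift [ 0.0018 -0.0017  0.0222]
tcp in gate [0.0038 0.0017 0.0392] rotvec [-0.001 -0.004 -0.003]
```

```bash
python3 - <<'E'
from h import *
for i in range(4):
    ingate(); capture('side')
E
```

```text
tcp in gate [0.0038 0.0017 0.0392] rotvec [-0.001 -0.004 -0.003]
tcp in gate [0.0041 0.0016 0.0395] rotvec [-0.001 -0.005 -0.003]
tcp in gate [0.0042 0.0015 0.0396] rotvec [-0.001 -0.005 -0.003]
tcp in gate [0.0042 0.0014 0.0396] rotvec [-0.    -0.005 -0.003]
```

drive_tool --series '[{"x": 0.002,"y": -0.0015,"z": 0,"wx": 0,"wy": 0.005,"wz": 0.003},{"x": 0,"y": 0,"z": 0.004,"wx": 0,"wy": 0,"wz": 0},{"x": 0,"y": 0,"z": 0.004,"wx": 0,"wy": 0,"wz": 0},{"x": 0,"y": 0,"z": 0.003,"wx": 0,"wy": 0,"wz": 0},{"x": 0,"y": 0,"z": 0.002,"wx": 0,"wy": 0,"wz": 0},{"x": 0,"y": 0,"z": 0,"wx": 0,"wy": 0,"wz": 0}]'

```text
time_s: 12.33
tcp_pos: [0.5756, -0.0302, 0.1016]
tool_rot: [[-0.889, 0.164, 0.428], [0.148, 0.986, -0.071], [-0.434, 0.001, -0.901]]
contact_force: [-0.2, 0.1, -3.2]
width: 0.0539
grasp_force: 30.0
```

```bash
python3 - <<'E'
from h import *
plan(gate(.002,0,.017)); ingate(); o=observe(); print(o['contact_force']@gateR(Q[2]),o['ft_torque']@gateR(Q[2]))
E
```

```text
t 12.3333 F [-0.2  0.1 -3.2] w 0.0539 30.0
rot [ 0.0006 -0.0016 -0.0001] deg 0.1 -> shift [-0.0004  0.0002  0.0084]
tcp in gate [ 0.0016 -0.0002  0.0254] rotvec [-0.001  0.002  0.   ]
[-1.53720246  0.08255411 -2.76209   ] [-0.02071942  0.3408319  -0.01119868]
```

drive_tool --series '[{"x": 0,"y": 0,"z": 0.002,"wx": 0,"wy": 0,"wz": 0},{"x": 0,"y": 0,"z": 0.002,"wx": 0,"wy": 0,"wz": 0},{"x": 0,"y": 0,"z": 0.0015,"wx": 0,"wy": 0,"wz": 0},{"x": 0,"y": 0,"z": 0,"wx": 0,"wy": 0,"wz": 0}]'

```text
time_s: 12.67
tcp_pos: [0.578, -0.0306, 0.097]
tool_rot: [[-0.889, 0.164, 0.428], [0.148, 0.986, -0.071], [-0.434, 0.0, -0.901]]
contact_force: [-0.9, 0.1, -1.4]
width: 0.0534
grasp_force: 30.0
```

```bash
python3 - <<'E'
from h import *
plan(gate(.002,0,.017)); ingate(); o=observe(); print(o['contact_force']@gateR(Q[2]),o['ft_torque']@gateR(Q[2]))
E
```

```text
t 12.6667 F [-0.9  0.1 -1.4] w 0.0534 30.0
rot [ 0.0005 -0.0011 -0.    ] deg 0.1 -> shift [-0.0002  0.0002  0.0032]
tcp in gate [ 0.0018 -0.0002  0.0202] rotvec [-0.001  0.001  0.   ]
[-1.38453641 -0.04708124 -0.83789457] [-0.00173628  0.37438812 -0.00948881]
```

drive_tool --series '[{"x": 0,"y": 0,"z": 0.001,"wx": 0,"wy": 0,"wz": 0},{"x": 0,"y": 0,"z": 0.001,"wx": 0,"wy": 0,"wz": 0},{"x": 0,"y": 0,"z": 0.001,"wx": 0,"wy": 0,"wz": 0},{"x": 0,"y": 0,"z": 0,"wx": 0,"wy": 0,"wz": 0}]'

```text
time_s: 13.0
tcp_pos: [0.5791, -0.0308, 0.0947]
tool_rot: [[-0.889, 0.164, 0.429], [0.148, 0.986, -0.071], [-0.434, 0.0, -0.901]]
contact_force: [-2.0, 0.7, -1.0]
width: 0.0539
grasp_force: 30.0
```

```bash
python3 - <<'E'
from h import *
plan(gate(.002,0,.017)); ingate(); o=observe(); print(o['contact_force']@gateR(Q[2]),o['ft_torque']@gateR(Q[2]))
E
```

```text
t 13.0 F [-2.   0.7 -1. ] w 0.0539 30.0
rot [ 0.0005 -0.0007  0.0001] deg 0.0 -> shift [-0.0002  0.0001  0.0007]
tcp in gate [ 0.0018 -0.0001  0.0177] rotvec [-0.     0.001 -0.   ]
[-2.28053844  0.41161157  0.0099414 ] [-0.1430568   0.50539076 -0.07987394]
```

drive_tool --series '[{"x": 0,"y": 0,"z": 0.001,"wx": 0,"wy": 0,"wz": 0},{"x": 0,"y": 0,"z": 0.0005,"wx": 0,"wy": 0,"wz": 0},{"x": 0,"y": 0,"z": 0,"wx": 0,"wy": 0,"wz": 0}]'

```text
time_s: 13.25
tcp_pos: [0.5794, -0.0306, 0.0943]
tool_rot: [[-0.888, 0.163, 0.429], [0.147, 0.987, -0.071], [-0.435, -0.0, -0.9]]
contact_force: [-12.0, 2.1, 12.9]
width: 0.0539
grasp_force: 30.1
```

```bash
python3 - <<'E'
from h import *
plan(gate(.002,0,.017)); ingate(); o=observe(); print(o['contact_force']@gateR(Q[2]),o['ft_torque']@gateR(Q[2]))
E
```

```text
t 13.25 F [-12.    2.1  12.9] w 0.0539 30.1
rot [ 0.0004 -0.0001  0.0009] deg 0.1 -> shift [-0.0001 -0.      0.0002]
tcp in gate [0.0019 0.     0.0172] rotvec [-0.     0.    -0.001]
[-5.36847416  0.10716909 16.94486968] [-0.41772249  0.97933965  0.0139158 ]
```

Floor contact at the expected depth with 17 N. Releasing and lifting.

drive_tool --series '[{"x": 0,"y": 0,"z": 0,"wx": 0,"wy": 0,"wz": 0},{"x": 0,"y": 0,"z": 0,"wx": 0,"wy": 0,"wz": 0},{"x": 0,"y": 0,"z": 0,"wx": 0,"wy": 0,"wz": 0},{"x": 0,"y": 0,"z": 0,"wx": 0,"wy": 0,"wz": 0},{"x": 0,"y": 0,"z": -0.01,"wx": 0,"wy": 0,"wz": 0},{"x": 0,"y": 0,"z": -0.02,"wx": 0,"wy": 0,"wz": 0},{"x": 0,"y": 0,"z": -0.025,"wx": 0,"wy": 0,"wz": 0},{"x": 0,"y": 0,"z": -0.03,"wx": 0,"wy": 0,"wz": 0},{"x": 0,"y": 0.02,"z": -0.01,"wx": 0,"wy": 0,"wz": 0},{"x": 0,"y": 0.03,"z": 0,"wx": 0,"wy": 0,"wz": 0},{"x": 0,"y": 0.03,"z": 0,"wx": 0,"wy": 0,"wz": 0},{"x": 0,"y": 0.03,"z": 0,"wx": 0,"wy": 0,"wz": 0},{"x": 0,"y": 0,"z": 0,"wx": 0,"wy": 0,"wz": 0},{"x": 0,"y": 0,"z": 0,"wx": 0,"wy": 0,"wz": 0}]' --jaw 0.5

```text
time_s: 14.42
tcp_pos: [0.557, 0.0855, 0.1793]
tool_rot: [[-0.889, 0.161, 0.429], [0.146, 0.987, -0.07], [-0.435, 0.0, -0.901]]
contact_force: [-0.4, -0.3, 0.2]
width: 0.0661
grasp_force: 0.0
```

```bash
python3 - <<'E'
from h import *
plan(gate(0,.1105,.09),gate(0,.1105,.028)); ingate()
C=np.array([[55,45,10],[55,-45,10],[-55,-45,10],[-55,45,10],[30,27,36],[-30,27,36],[30,-27,36],[-30,-27,36]])*.001
W=gp(Q,C)
out=[]
for n,(x0,y0) in (('side',(270,170)),('top',(275,165))):
    p=snap(n); im=cv2.resize(p['image'][y0:y0+110,x0:x0+80,::-1],None,fx=5,fy=5,interpolation=cv2.INTER_CUBIC)
    for u,v in proj(p,W): cv2.circle(im,(int((u-x0+.5)*5),int((v-y0+.5)*5)),2,(0,255,0),-1)
    out.append(im)
cv2.imwrite('pics/g.png',np.hstack(out))
E
```

```text
t 14.4167 F [-0.4 -0.3  0.2] w 0.0661 0.0
rot [ 0.0016 -0.0003  0.0024] deg 0.2 -> shift [ 0.0018 -0.0005  0.0216]
rot [0. 0. 0.] deg 0.0 -> shift [ 0.    -0.     0.062]
tcp in gate [0.0018 0.111  0.1116] rotvec [-0.002  0.    -0.002]
```

View pics/g.png

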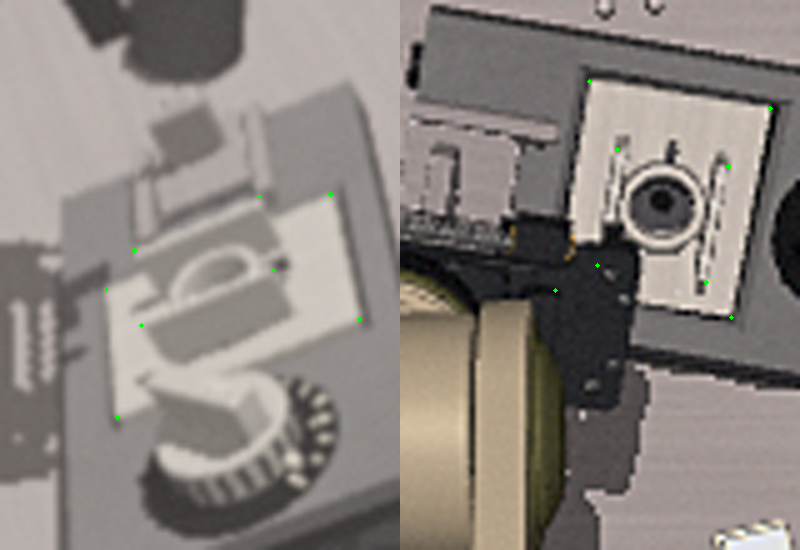

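The cassette lies flush and square on its expected corners in both views, and the keeper is open. Next I'll grip the keeper tab.

drive_tool --series '[{"x": 0.0018,"y": 0,"z": 0.02,"wx": 0,"wy": 0,"wz": 0.002},{"x": 0,"y": 0,"z": 0.018,"wx": 0,"wy": 0,"wz": 0},{"x": 0,"y": 0,"z": 0.015,"wx": 0,"wy": 0,"wz": 0},{"x": 0,"y": 0,"z": 0.015,"wx": 0,"wy": 0,"wz": 0},{"x": 0,"y": 0,"z": 0.01,"wx": 0,"wy": 0,"wz": 0},{"x": 0,"y": 0,"z": 0.005,"wx": 0,"wy": 0,"wz": 0},{"x": 0,"y": 0,"z": 0,"wx": 0,"wy": 0,"wz": 0}]' --jaw -0.1

```text
time_s: 15.1
tcp_pos: [0.5912, 0.0779, 0.1026]
tool_rot: [[-0.889, 0.167, 0.427], [0.151, 0.986, -0.071], [-0.433, 0.001, -0.901]]
contact_force: [-0.6, -0.3, 0.3]
width: 0.0397
grasp_force: 0.0
```

drive_tool --series '[{"x": 0,"y": 0,"z": 0,"wx": 0,"wy": 0,"wz": 0},{"x": 0,"y": 0,"z": 0,"wx": 0,"wy": 0,"wz": 0},{"x": 0,"y": 0,"z": 0,"wx": 0,"wy": 0,"wz": 0},{"x": 0,"y": 0,"z": 0,"wx": 0,"wy": 0,"wz": 0},{"x": 0,"y": 0,"z": 0,"wx": 0,"wy": 0,"wz": 0}]' --jaw -1 --grip_force 12

```text
time_s: 15.52
tcp_pos: [0.5912, 0.0784, 0.1038]
tool_rot: [[-0.888, 0.166, 0.429], [0.15, 0.986, -0.071], [-0.435, 0.001, -0.9]]
contact_force: [-1.8, -1.9, 3.2]
width: 0.0119
grasp_force: 12.0
```

```bash
python3 - <<'E'
from h import *
plan(gate(0,.07,.028)); ingate()
E
```

```text
t 15.5167 F [-1.8 -1.9  3.2] w 0.0119 12.0
rot [-0.     -0.0001 -0.0018] deg 0.1 -> shift [ 0.0003 -0.0395  0.0005]
tcp in gate [0.0003 0.1095 0.0285] rotvec [0.    0.    0.002]
```

drive_tool --series '[{"x": 0,"y": -0.004,"z": 0,"wx": 0,"wy": 0,"wz": 0},{"x": 0,"y": -0.006,"z": 0,"wx": 0,"wy": 0,"wz": 0},{"x": 0,"y": -0.006,"z": 0,"wx": 0,"wy": 0,"wz": 0},{"x": 0,"y": -0.006,"z": 0,"wx": 0,"wy": 0,"wz": 0},{"x": 0,"y": -0.006,"z": 0,"wx": 0,"wy": 0,"wz": 0},{"x": 0,"y": -0.005,"z": 0,"wx": 0,"wy": 0,"wz": 0},{"x": 0,"y": -0.003,"z": 0,"wx": 0,"wy": 0,"wz": 0},{"x": 0,"y": -0.002,"z": 0,"wx": 0,"wy": 0,"wz": 0},{"x": 0,"y": -0.001,"z": 0,"wx": 0,"wy": 0,"wz": 0},{"x": 0,"y": 0,"z": 0,"wx": 0,"wy": 0,"wz": 0}]'

```text
time_s: 16.35
tcp_pos: [0.5841, 0.0399, 0.1038]
tool_rot: [[-0.888, 0.166, 0.428], [0.15, 0.986, -0.071], [-0.434, 0.001, -0.901]]
contact_force: [-7.3, 0.7, 8.6]
width: 0.0119
grasp_force: 12.0
```

```bash
python3 - <<'E'
from h import *
ingate(); print(observe()['contact_force']@gateR(Q[2]))
E
```

```text
tcp in gate [-0.0002  0.0704  0.0287] rotvec [-0.     0.001  0.002]
[-2.87092338 -0.48181751 10.91099603]
```

drive_tool --series '[{"x": 0,"y": -0.0015,"z": 0,"wx": 0,"wy": 0,"wz": 0},{"x": 0,"y": -0.0015,"z": 0,"wx": 0,"wy": 0,"wz": 0},{"x": 0,"y": 0,"z": 0,"wx": 0,"wy": 0,"wz": 0}]'

```text
time_s: 16.6
tcp_pos: [0.5839, 0.0389, 0.1038]
tool_rot: [[-0.888, 0.165, 0.429], [0.151, 0.986, -0.068], [-0.435, 0.004, -0.901]]
contact_force: [-2.4, 16.4, 7.7]
width: 0.0121
grasp_force: 12.0
```

```bash
python3 - <<'E'
from h import *
ingate(); print(observe()['contact_force']@gateR(Q[2]))
E
```

```text
tcp in gate [-0.0002  0.0693  0.0288] rotvec [-0.003  0.     0.003]
[-1.21245967 15.78303589  9.08196927]
```

drive_tool --series '[{"x": 0,"y": 0.0015,"z": 0,"wx": 0,"wy": 0,"wz": 0},{"x": 0,"y": 0,"z": 0,"wx": 0,"wy": 0,"wz": 0},{"x": 0,"y": 0,"z": 0,"wx": 0,"wy": 0,"wz": 0},{"x": 0,"y": 0,"z": -0.01,"wx": 0,"wy": 0,"wz": 0},{"x": 0,"y": 0,"z": -0.02,"wx": 0,"wy": 0,"wz": 0},{"x": 0,"y": 0,"z": -0.025,"wx": 0,"wy": 0,"wz": 0},{"x": 0,"y": 0,"z": -0.025,"wx": 0,"wy": 0,"wz": 0},{"x": 0,"y": 0,"z": 0,"wx": 0,"wy": 0,"wz": 0}]' --jaw -0.3

```text
time_s: 17.27
tcp_pos: [0.5501, 0.0444, 0.1798]
tool_rot: [[-0.885, 0.166, 0.434], [0.149, 0.986, -0.072], [-0.44, 0.001, -0.898]]
contact_force: [1.0, 0.5, 0.4]
width: 0.031
grasp_force: 0.0
```

```bash
python3 - <<'E'
from h import *
plan(gate(0,-.098,.105,-.82),gate(0,-.098,.036,-.82)); ingate(); print(observe()['qpos'])
a,b=pickle.load(open('s0.pkl','rb'))
bb=snap('side','s1.png')
for n,p in(('top',a),('side',bb)):
    c=proj(p,gp(Q,[0,-.098,.052]))[0]; x0,y0=(c-20).astype(int)
    im=cv2.resize(p['image'][y0:y0+40,x0:x0+40,::-1],None,fx=8,fy=8,interpolation=cv2.INTER_CUBIC)
    g=cv2.GaussianBlur(cv2.cvtColor(im,6),(0,0),3)
    for l,*_ in cv2.createLineSegmentDetector().detect(g)[0].reshape(-1,1,4):
        e=l.reshape(2,2)/8+[x0,y0]-.44
        if np.linalg.norm(e[1]-e[0])<7: continue
        for z in (.052,.030):
          def w(uv):
            f=lambda q:proj(p,gp(Q,[q[0],q[1],z]))[0]-uv
            return least_squares(f,[0,-.1]).x
          d=w(e[0])-w(e[1]); m=(w(e[0])+w(e[1]))/2-[0,-.098]; t=np.arctan2(d[1],d[0]); t=(t+np.pi/2)%np.pi-np.pi/2
          print(n,e.round(1).tolist(),z,'ang',round(t,3),'mid',(m*1e3).round(1),'len',round(np.linalg.norm(d)*1e3,1))
E
```

```text
t 17.2667 F [1.  0.5 0.4] w 0.031 0.0
rot [0.003  0.005  0.8181] deg 46.9 -> shift [-0.121  -0.1155  0.0071]
rot [0. 0. 0.] deg 0.0 -> shift [-0.     0.     0.069]
tcp in gate [0.0019 0.0693 0.1121] rotvec [-0.001 -0.006  0.002]
[ -7.24269644  16.71212939  97.98719057  -1.47191688  39.22258528
 -86.76440687]
top [[355.3, 211.0], [355.4, 218.1]] 0.052 ang 0.206 mid [-1.3 29.2] len 17.7
top [[355.3, 211.0], [355.4, 218.1]] 0.03 ang 0.206 mid [-8.  26.2] len 18.1
top [[374.9, 216.7], [367.7, 222.3]] 0.052 ang -0.708 mid [ -7.5 -10.7] len 21.8
top [[374.9, 216.7], [367.7, 222.3]] 0.03 ang -0.708 mid [-14.3 -14.5] len 22.3
top [[371.9, 227.3], [364.9, 228.7]] 0.052 ang -1.206 mid [-29.8  -8. ] len 17.0
top [[371.9, 227.3], [364.9, 228.7]] 0.03 ang -1.206 mid [-37.2 -11.8] len 17.4
top [[359.3, 228.2], [353.1, 223.3]] 0.052 ang 1.044 mid [-28.9  22. ] len 19.4
top [[359.3, 228.2], [353.1, 223.3]] 0.03 ang 1.044 mid [-36.2  18.8] len 19.9
top [[374.2, 209.3], [358.3, 219.9]] 0.052 ang -0.78 mid [2.6 3.7] len 45.5
top [[374.2, 209.3], [358.3, 219.9]] 0.03 ang -0.78 mid [-3.9  0.1] len 46.5
t
[... 564 characters left out ...]
218.0], [373.2, 206.9]] 0.03 ang -0.768 mid [1.  3.9] len 47.5
top [[384.0, 210.8], [380.5, 221.3]] 0.052 ang -0.102 mid [  5.2 -34.5] len 27.5
top [[384.0, 210.8], [380.5, 221.3]] 0.03 ang -0.102 mid [ -1.3 -38.9] len 28.1
top [[348.5, 194.5], [347.0, 201.5]] 0.052 ang -0.021 mid [36.4 54.5] len 17.3
top [[348.5, 194.5], [347.0, 201.5]] 0.03 ang -0.021 mid [30.6 52.1] len 17.7
side [[311.1, 261.0], [303.8, 258.6]] 0.052 ang -0.814 mid [ -9.6 -36.4] len 20.0
side [[311.1, 261.0], [303.8, 258.6]] 0.03 ang -0.814 mid [-17.6  -9.5] len 20.8
side [[322.2, 235.7], [315.2, 239.1]] 0.052 ang 0.105 mid [18.8 14. ] len 15.3
side [[322.2, 235.7], [315.2, 239.1]] 0.03 ang 0.105 mid [12.  42.9] len 15.9
```

drive_tool --series '[{"x": 0.0019,"y": -0.028,"z": 0,"wx": 0,"wy": 0.006,"wz": 0},{"x": 0,"y": -0.028,"z": 0,"wx": 0,"wy": 0,"wz": 0},{"x": 0,"y": -0.028,"z": 0,"wx": 0,"wy": 0,"wz": 0},{"x": 0,"y": -0.028,"z": 0,"wx": 0,"wy": 0,"wz": 0},{"x": 0,"y": -0.028,"z": 0,"wx": 0,"wy": 0,"wz": 0},{"x": 0,"y": -0.0275,"z": 0.007,"wx": 0,"wy": 0,"wz": 0},{"x": 0,"y": 0,"z": 0,"wx": 0,"wy": 0,"wz": 0.1107},{"x": 0,"y": 0,"z": 0,"wx": 0,"wy": 0,"wz": 0.1107},{"x": 0,"y": 0,"z": 0,"wx": 0,"wy": 0,"wz": 0.1107},{"x": 0,"y": 0,"z": 0,"wx": 0,"wy": 0,"wz": 0.1107},{"x": 0,"y": 0,"z": 0,"wx": 0,"wy": 0,"wz": 0.1107},{"x": 0,"y": 0,"z": 0,"wx": 0,"wy": 0,"wz": 0.1107},{"x": 0,"y": 0,"z": 0,"wx": 0,"wy": 0,"wz": 0.1107},{"x": 0,"y": 0,"z": 0,"wx": 0,"wy": 0,"wz": 0},{"x": 0,"y": 0,"z": 0,"wx": 0,"wy": 0,"wz": 0}]' --jaw -0.2

```text
time_s: 18.57
tcp_pos: [0.5236, -0.1211, 0.1672]
tool_rot: [[-0.523, 0.741, 0.422], [0.796, 0.602, -0.07], [-0.305, 0.299, -0.904]]
contact_force: [0.3, -0.5, -0.2]
width: 0.0358
grasp_force: 0.0
```

```bash
python3 - <<'E'
from h import *
plan(gate(0,-.098,.105,-.775),gate(0,-.098,.036,-.775)); ingate(); print(observe()['qpos'])
E
```

```text
t 18.5667 F [ 0.3 -0.5 -0.2] w 0.0358 0.0
rot [-0.0051 -0.0062  0.001 ] deg 0.5 -> shift [-0.0016  0.0021 -0.0047]
rot [0. 0. 0.] deg 0.0 -> shift [-0.     0.     0.069]
tcp in gate [-0.0026 -0.0984  0.1003] rotvec [0.002 0.008 0.774]
[-29.76384404  16.22372254 101.11714312  13.54790314  39.52956293
 -74.67798299]
```

drive_tool --series '[{"x": -0.0016,"y": 0.0021,"z": 0,"wx": -0.005,"wy": -0.006,"wz": 0},{"x": 0,"y": 0,"z": 0.015,"wx": 0,"wy": 0,"wz": 0},{"x": 0,"y": 0,"z": 0.015,"wx": 0,"wy": 0,"wz": 0},{"x": 0,"y": 0,"z": 0.015,"wx": 0,"wy": 0,"wz": 0},{"x": 0,"y": 0,"z": 0.01,"wx": 0,"wy": 0,"wz": 0},{"x": 0,"y": 0,"z": 0.009,"wx": 0,"wy": 0,"wz": 0},{"x": 0,"y": 0,"z": 0,"wx": 0,"wy": 0,"wz": 0},{"x": 0,"y": 0,"z": 0,"wx": 0,"wy": 0,"wz": 0}]'

```text
time_s: 19.23
tcp_pos: [0.5536, -0.1255, 0.1113]
tool_rot: [[-0.519, 0.739, 0.43], [0.797, 0.6, -0.071], [-0.311, 0.305, -0.9]]
contact_force: [0.1, 0.2, 0.3]
width: 0.035
grasp_force: 0.0
```

```bash
python3 - <<'E'
from h import *
plan(gate(0,-.098,.036,-.775)); ingate()
E
```

```text
t 19.2333 F [0.1 0.2 0.3] w 0.035 0.0
rot [ 0.0005  0.0003 -0.0013] deg 0.1 -> shift [ 0.0001 -0.0004  0.0008]
tcp in gate [ 0.0004 -0.0978  0.0368] rotvec [-0.    -0.001  0.776]
```

drive_tool --series '[{"x": 0,"y": 0,"z": 0,"wx": 0,"wy": 0,"wz": 0},{"x": 0,"y": 0,"z": 0,"wx": 0,"wy": 0,"wz": 0},{"x": 0,"y": 0,"z": 0,"wx": 0,"wy": 0,"wz": 0},{"x": 0,"y": 0,"z": 0,"wx": 0,"wy": 0,"wz": 0},{"x": 0,"y": 0,"z": 0,"wx": 0,"wy": 0,"wz": 0}]' --jaw -1 --grip_force 20

```text
time_s: 19.65
tcp_pos: [0.5518, -0.127, 0.1113]
tool_rot: [[-0.519, 0.741, 0.427], [0.796, 0.6, -0.074], [-0.311, 0.302, -0.901]]
contact_force: [-15.0, -12.8, 2.5]
width: 0.0143
grasp_force: 20.0
```

```bash
python3 - <<'E'
from h import *
plan(gate(0,-.098,.036,.3)); ingate(); o=observe(); print(o['ft_torque']@gateR(Q[2]))
E
```

```text
t 19.65 F [-15.  -12.8   2.5] w 0.0143 20.0
rot [-3.2000e-03 -8.0000e-04 -1.0759e+00] deg 61.6 -> shift [-0.0014  0.0012  0.0014]
tcp in gate [-0.001  -0.0995  0.0374] rotvec [0.003 0.    0.776]
[-2.53253016  1.96330077  0.02037815]
```

drive_tool --series '[{"x": 0,"y": -0.0022,"z": 0,"wx": 0,"wy": 0,"wz": 0},{"x": 0,"y": 0,"z": 0,"wx": 0,"wy": 0,"wz": 0},{"x": 0,"y": 0,"z": 0,"wx": 0,"wy": 0,"wz": -0.06},{"x": 0,"y": 0,"z": 0,"wx": 0,"wy": 0,"wz": -0.06},{"x": 0,"y": 0,"z": 0,"wx": 0,"wy": 0,"wz": -0.06},{"x": 0,"y": 0,"z": 0,"wx": 0,"wy": 0,"wz": -0.06},{"x": 0,"y": 0,"z": 0,"wx": 0,"wy": 0,"wz": -0.06},{"x": 0,"y": 0,"z": 0,"wx": 0,"wy": 0,"wz": -0.06},{"x": 0,"y": 0,"z": 0,"wx": 0,"wy": 0,"wz": -0.06},{"x": 0,"y": 0,"z": 0,"wx": 0,"wy": 0,"wz": -0.06},{"x": 0,"y": 0,"z": 0,"wx": 0,"wy": 0,"wz": 0}]'

```text
time_s: 20.57
tcp_pos: [0.5522, -0.1265, 0.1114]
tool_rot: [[-0.802, 0.415, 0.431], [0.428, 0.901, -0.072], [-0.418, 0.127, -0.9]]
contact_force: [-2.1, 3.3, 5.9]
width: 0.0138
grasp_force: 20.0
```

```bash
python3 - <<'E'
from h import *
plan(gate(0,-.098,.036,.3)); ingate(); o=observe(); print(o['contact_force']@o['tool_rot'],o['ft_torque']@gateR(Q[2]))
E
```

```text
t 20.5667 F [-2.1  3.3  5.9] w 0.0138 20.0
rot [ 0.      0.002  -0.5944] deg 34.1 -> shift [-0.001   0.0008  0.0014]
tcp in gate [-0.0007 -0.099   0.0374] rotvec [-0.    -0.002  0.294]
[ 0.59917841  2.86780932 -6.44382782] [0.2524774  0.27819643 0.07266553]
```

drive_tool --series '[{"x": 0,"y": 0,"z": 0,"wx": 0,"wy": 0,"wz": -0.06},{"x": 0,"y": 0,"z": 0,"wx": 0,"wy": 0,"wz": -0.06},{"x": 0,"y": 0,"z": 0,"wx": 0,"wy": 0,"wz": -0.06},{"x": 0,"y": 0,"z": 0,"wx": 0,"wy": 0,"wz": -0.06},{"x": 0,"y": 0,"z": 0,"wx": 0,"wy": 0,"wz": -0.06},{"x": 0,"y": 0,"z": 0,"wx": 0,"wy": 0,"wz": -0.06},{"x": 0,"y": 0,"z": 0,"wx": 0,"wy": 0,"wz": -0.06},{"x": 0,"y": 0,"z": 0,"wx": 0,"wy": 0,"wz": -0.06},{"x": 0,"y": 0,"z": 0,"wx": 0,"wy": 0,"wz": -0.06},{"x": 0,"y": 0,"z": 0,"wx": 0,"wy": 0,"wz": -0.05},{"x": 0,"y": 0,"z": 0,"wx": 0,"wy": 0,"wz": 0},{"x": 0,"y": 0,"z": 0,"wx": 0,"wy": 0,"wz": 0}]'

```text
time_s: 21.57
tcp_pos: [0.5523, -0.1256, 0.1114]
tool_rot: [[-0.897, -0.099, 0.431], [-0.142, 0.987, -0.07], [-0.418, -0.124, -0.9]]
contact_force: [0.8, 9.8, 5.8]
width: 0.0139
grasp_force: 20.0
```

```bash
python3 - <<'E'
from h import *
plan(gate(0,-.098,.036,.3)); ingate(); o=observe(); print(o['contact_force']@o['tool_rot'],o['ft_torque']@gateR(Q[2]))
E
```

```text
t 21.5667 F [0.8 9.8 5.8] w 0.0139 20.0
rot [ 0.001   0.0021 -0.0083] deg 0.5 -> shift [-0.0007 -0.0001  0.0014]
tcp in gate [-0.0007 -0.0981  0.0374] rotvec [-0.001 -0.002 -0.292]
[-4.52475313  8.8783215  -5.57251892] [1.37466722 0.00651535 0.06194981]
```

drive_tool --series '[{"x": 0,"y": 0.001,"z": 0,"wx": 0,"wy": 0,"wz": -0.009},{"x": 0,"y": 0,"z": 0,"wx": 0,"wy": 0,"wz": 0},{"x": 0,"y": 0,"z": 0,"wx": 0,"wy": 0,"wz": 0}]'

```text
time_s: 21.82
tcp_pos: [0.5523, -0.1255, 0.1114]
tool_rot: [[-0.896, -0.106, 0.431], [-0.151, 0.986, -0.072], [-0.418, -0.129, -0.899]]
contact_force: [-0.1, 4.2, 4.8]
width: 0.0133
grasp_force: 20.0
```

```bash
python3 - <<'E'
from h import *
ingate()
E
```

```text
tcp in gate [-0.0007 -0.098   0.0374] rotvec [ 0.    -0.003 -0.3  ]
```

drive_tool --series '[{"x": 0,"y": 0,"z": 0,"wx": 0,"wy": 0,"wz": 0},{"x": 0,"y": 0,"z": 0,"wx": 0,"wy": 0,"wz": 0},{"x": 0,"y": 0,"z": 0,"wx": 0,"wy": 0,"wz": 0},{"x": 0,"y": 0,"z": 0,"wx": 0,"wy": 0,"wz": 0},{"x": 0,"y": 0,"z": -0.01,"wx": 0,"wy": 0,"wz": 0},{"x": 0,"y": 0,"z": -0.02,"wx": 0,"wy": 0,"wz": 0},{"x": 0,"y": 0,"z": -0.03,"wx": 0,"wy": 0,"wz": 0},{"x": 0,"y": 0,"z": -0.035,"wx": 0,"wy": 0,"wz": 0},{"x": 0.02,"y": 0,"z": -0.03,"wx": 0,"wy": 0,"wz": 0},{"x": 0.03,"y": 0,"z": -0.02,"wx": 0,"wy": 0,"wz": 0},{"x": 0.03,"y": 0,"z": -0.02,"wx": 0,"wy": 0,"wz": 0},{"x": 0.03,"y": 0,"z": -0.02,"wx": 0,"wy": 0,"wz": 0},{"x": 0.03,"y": 0,"z": -0.02,"wx": 0,"wy": 0,"wz": 0},{"x": 0.03,"y": 0,"z": -0.02,"wx": 0,"wy": 0,"wz": 0},{"x": 0,"y": 0,"z": 0,"wx": 0,"wy": 0,"wz": 0}]' --jaw -0.3

```text
time_s: 23.07
tcp_pos: [0.3059, -0.1314, 0.2459]
tool_rot: [[-0.901, -0.091, 0.424], [-0.138, 0.987, -0.08], [-0.411, -0.131, -0.902]]
contact_force: [1.3, -0.4, 0.0]
width: 0.0309
grasp_force: 0.0
```

```bash
python3 - <<'E'
from h import *
ingate(); out=[]
for n,(x0,y0) in (('side',(275,180)),('top',(285,165))):
    p=snap(n); im=cv2.resize(p['image'][y0:y0+110,x0:x0+110][:85 if 0 else 110,:,::-1],None,fx=5,fy=5,interpolation=cv2.INTER_CUBIC)[:,:400 if n=='side' else 550]
    r=.024
    for t in (.3,): 
        L=gp(Q,[[r*np.cos(t),-.099+r*np.sin(t),.052],[-r*np.cos(t),-.099-r*np.sin(t),.052]])
        for u,v in proj(p,L): cv2.circle(im,(int((u-x0+.5)*5),int((v-y0+.5)*5)),2,(0,0,255),-1)
    out.append(im)
cv2.imwrite('pics/k.png',cv2.resize(np.hstack(out),(800,int(550*800/950))))
E
```

```text
tcp in gate [-0.1602 -0.1443  0.2639] rotvec [ 0.009  0.005 -0.288]
```

View pics/k.png

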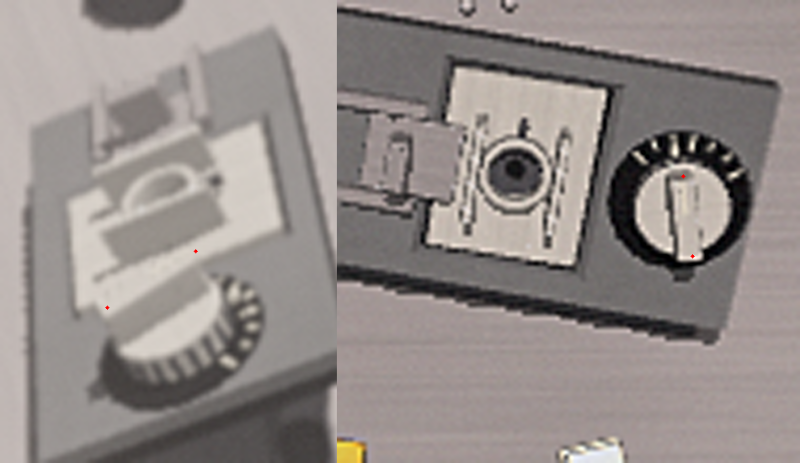

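The cassette is seated flush, the keeper tongue is back over its left edge, and the sleeve bar points near the 40 mark. I'll check the bar angle numerically, and the bystanders too.

```bash
python3 - <<'E'
from h import *
p=snap('top'); z=.052
c=proj(p,gp(Q,[0,-.099,z]))[0]; x0,y0=(c-20).astype(int)
def w(uv,z=z): return least_squares(lambda q:proj(p,gp(Q,[q[0],q[1],z]))[0]-uv,[0,-.1]).x
im=cv2.resize(p['image'][y0:y0+40,x0:x0+40],None,fx=8,fy=8,interpolation=cv2.INTER_CUBIC)
g0=cv2.cvtColor(im,7)
for l in cv2.createLineSegmentDetector().detect(cv2.GaussianBlur(g0,(0,0),3))[0].reshape(-1,4):
    e=l.reshape(2,2)/8+[x0,y0]-.44
    d=w(e[0])-w(e[1]); 
    if np.linalg.norm(d)<.03: continue
    t=np.arctan2(d[1],d[0]); print('ang',round((t+np.pi/2)%np.pi-np.pi/2,3),((w(e[0])+w(e[1]))/2*1e3).round(1),len(l))
# scale marks: bright blobs in black disc, angle about axis at disc height
a,b=pickle.load(open('s0.pkl','rb'))
for n in ['bolt','fuse','filter','lens','spanner','slide']:
    A=outline_of(n,p); print(n,[np.round(d['at']).tolist() for d in A[:1]])
zz=.018
cc=proj(p,gp(Q,[0,-.099,zz]))[0]
g=cv2.resize(p['image'],None,fx=4,fy=4,interpolation=cv2.INTER_CUBIC).astype(float).mean(2)
ths=np.radians(np.arange(-70,71,1)); prof=[]
for t in ths:
    v=[]
    for r in np.arange(.031,.039,.001):
        u=(proj(p,gp(Q,[r*np.cos(t),-.099+r*np.sin(t),.012]))[0]+.5)*4-.5; v.append(g[int(round(u[1])),int(round(u[0]))])
    prof.append(np.mean(v))
prof=np.array(prof); pk=[i for i in range(2,139) if prof[i]==prof[i-2:i+3].max() and prof[i]>prof.min()+15]
print([(int(round(np.degrees(ths[i]))),int(prof[i])) for i in pk])
E
```

```text
bolt []
fuse [[346.0, 287.0]]
filter [[415.0, 161.0]]
lens [[192.0, 182.0]]
spanner [[318.0, 137.0]]
slide [[281.0, 292.0]]
[(-58, 179), (-39, 126), (-20, 125), (-1, 176), (17, 145), (37, 157), (55, 191)]
```

The marks sit symmetric about the gate's up-slope line, with the 40 mark at +17°, and the tool left the bar at +0.300 rad (17.2°). Handing in.

```bash
python3 -c "
from workcell import *
print(hand_in())"
```

```text
the job is handed in; nothing more can be done
None
```

The job is handed in: the iris cassette is seated flush in the pocket, the keeper is back home over its edge, and the sleeve is set to 40, with the other loose things not touched, all in about 24 s on the robot's clock.

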